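# Pump up the pressure filter until its indicator pin is fully out

## Robot

A 6-joint arm with a two-finger parallel gripper is mounted at the origin on the work surface. World frame = base frame: x ahead of the robot, y to its left, z up, the work surface at z = 0. Lengths are in mm, angles in rad, forces in N, time in s.
With the tool pointing down it reaches from about 350 to 975 mm from the base axis. Payload 7.1 kg.
Tool frame: the origin (TCP) lies at the very end of the fingers, on their centre line; the grasp point (between the pads) lies 19 mm behind it (ctrl.pinch_z is the distance from the TCP to the grasp point, in mm); z points along the fingers, y is the direction in which the jaws open and shut (so a half turn about z gives the same grasp; the last joint's range is limited). The gripper opens to 88 mm and grips with 3 to 60 N. Pads are 20 mm wide; open, the fingers measure 115 mm over their backs; the gripper's body (75 mm by 178 mm) begins 61 mm behind the grasp point.
Start: joints at [1.187, 0.423, 1.63, -0, 1.089, -0.019], TCP at [222.944, 583.867, 222.675] pointing down, gripper open.
Joint ranges: [-3, 3], [-0.9, 2.11], [0.09, 2.58], [-1.31, 4.45], [0.11, 2.69], [-2.54, 2.54]. Speed limits (rad/s): [2.39, 2.39, 3.01, 3.14, 3.14, 3.14].

## Interface

Orientations are given as a rotation vector (axis times angle).
In Python, from workcell import ctrl gives the robot as it stands.
- The arm moves only by the shell command python3 -m inch 'ROWS' [OPENING]. ROWS is JSON, a list of rows, each an object with "xyz": the shift along the tool's x, y, z in cm, a list of three; "spin": the turn about the tool's z in degrees. A call has 1 to 20 rows; each row is the pose to reach, as a shift and turn from the pose measured when the call began, along the tool's axes at that moment; what a row does not reach only later rows make up. A row lasts 1/10 s, in which the tool goes at most 50 mm and 8.59 degrees, less where a joint would pass 70% of its speed; a pose out of reach is approached as far as the arm can. A call with a gripper value outside its range is refused whole. OPENING is the closure, from 0 (fully open) to 1 (shut), set as the call begins (- or left out, the last holds). The fingers move at their own pace and stop on an object; the grip force is fixed at half the most. Time passes only in rows, so rows that repeat a pose let the fingers close. It gives the time, the measured TCP pose, the force and the opening at its end, in the units of the state.
- ctrl.get_obs(): the state, without advancing time (a new reading comes with each control period).
- ctrl.get_image(name): name is "scene" or "top" or "wrist"; returns the picture (400x640x3 uint8, red, green, blue); there is no depth.
- ctrl.camera_info(name): a dict with "camera_matrix" (3x3 intrinsics, pixels), "k1" (the pictures are not rectified: a ray, as slopes to the right and down, at radius r is drawn at 1 + k1 r^2 times it, then the intrinsics apply), "R" (3x3) and "t" (3): a world point X has camera coordinates R X + t; the wrist camera has in their place "hand_eye" (4x4, takes a point from camera to tool coordinates, whose origin is the TCP and whose axes are the flange's). Camera axes: x right, y down, z forward; pixel columns grow to the right and rows downward; lengths in mm; the calibration is good to about 2 mm. A picture is of the moment at which its call begins: read the wrist's pose just before it. camera_info takes no time and is no camera call.
- ctrl.close_job(): hands the job in, once; it reports no verdict.
The state is a dict: "t": time; "qpos": joint angles; "qvel": joint speeds; "joint_torque": joint torques, N m; "ee_pos": TCP position; "orientation": TCP orientation; "ft_force": force on the tool from outside, world axes, zero at the start; "moment": the same for the moment, N m; "width": finger opening in mm.
Only numpy, scipy, OpenCV 4.12 (cv2) and the standard library are available. Lean on these libraries where they do the work, as an engineer would, in place of code of your own. Each camera call takes 0.05 s, during which the arm holds its last target. There are 200 camera calls.

## Task

Pressurise the bench filter: with the fingertips, push the red-topped spring plunger of its hand pump down and let it spring back up, again and again, until the indicator pin on the steel vessel's lid has popped fully out with its whole green band showing, and leave the plunger all the way up. Only press on top of the plunger's knob: do not grip the knob or ram it against its stop, do not touch the pin, and leave the vial rack, amber vial, reagent bottle and beaker standing as they are.

Things in the scene. Friction and masses are not known exactly. Their poses are not given: they have to be found in the camera images.
- plunger (a joint): travel of the pump's plunger, m: 0 = all the way up (where its spring holds it), 0.030 = pressed straight down onto its stop. It resists with about 4 N at the top, rising to about 12 N at the bottom, and its spring lifts it back up by itself within 0.5 s when the push is taken away
- pin (a joint): how far the indicator pin stands out, m: 0 = in, 0.022 = fully out. Each full stroke raises it, by about 3 mm; it stays put between strokes. It takes about 5 to 7 full strokes from the start, according to the pressure left in the vessel; once it is fully out, further strokes blow off and change nothing
- knob_top (a point): centre of the flat top of the plunger's knob: a round red pad of 52 mm diameter, 3.5 mm proud of a black rim of 60 mm diameter. The point moves with the plunger; at rest it is 200.5 mm above the bench, pressed down 170.5 mm. The knob is 20 mm high, on a 12 mm steel rod over an aluminium pump barrel of 46 mm diameter whose gland ends 147 mm above the bench
- pin_tip (a point): top of the indicator pin, a 14 mm round red pin with a green band of 8 mm at its root, which shows fully only when the pin is fully out. It stands upright in a white boss (28 mm diameter, its top 205 mm above the bench) in the middle of the steel vessel's lid, 150 mm from the plunger's axis
- knob_rim: the black rim and underside of the plunger's knob, 60 mm diameter, 16 mm high, moves with the plunger; origin at the centre of its underside
- knob_pad: the red pad on top of the knob, the surface to press; same origin and axes as the rim. Full strokes count: all the way up (within 3 mm) to near the bottom gives one step of pressure, a stroke of two thirds gives part of it, dabs of under a third give nothing
- pin_shaft: the indicator pin itself; origin on its axis, 1 mm below its tip
- station: the pressure filter, fixed to the bench. Origin on the bench at the plunger's axis, z up. White plinth, x -85 to 85, y -78 to 238 mm, 35 mm high. Steel vessel 150 mm along +y (lid 120 mm diameter, 191 mm high, relief valve with ring up to 230 mm). From its +y side a tube with a blue-handled valve and a 61 mm disc filter, with its spout 75 to 120 mm above the bench, reaches y = 316 mm
- beaker: glass beaker, 68 mm diameter, 60 mm high, loose on the bench under the disc filter's spout; origin at the centre of its underside
- vial_rack: white rack of blue-capped sample vials, 62 x 100 mm, 42 mm high, loose near the pump's free side; origin at the centre of its underside
- amber_vial: single amber glass vial with blue cap, 19 mm diameter, 44 mm high, loose; origin at the centre of its underside
- reagent_bottle: glass reagent bottle with orange cap, 72 mm diameter, 138 mm high, loose; origin at the centre of its underside

How it is judged (in metres and radians):
At the end, for the whole second after the job is handed in: The indicator pin stands out more than 21 mm of its 22 mm, the plunger is back within 3 mm of its top, and the beaker, vial rack, amber vial and reagent bottle are within 15 mm of where they stood (value of joint pin above 0.021 m and value of joint plunger below 0.003 m and distance of each of beaker, vial_rack, amber_vial, reagent_bottle from where it was at the start of the episode below 0.015 m); the robot touches nothing.
It fails at once if the knob is gripped or pushed by its rim: more than 5 N between the fingers and the rim (contact force between the fingers and knob_rim above 5 N).
It fails at once if the knob is rammed: more than 80 N on its top (contact force between the arm and knob_pad above 80 N).
It fails at once if the indicator pin is touched with more than 0.5 N (contact force between the arm and pin_shaft above 0.5 N).
It fails at once if a bystander is knocked, tipped or lifted: moved more than 15 mm or tilted more than 0.35 rad (distance of any of beaker, vial_rack, amber_vial, reagent_bottle from where it was at the start of the episode above 0.015 m or angle between any of beaker, vial_rack, amber_vial, reagent_bottle's own z axis and vertical above 0.35 rad).
It also fails if it takes over 54 s, if anything falls off the work surface, if the arm or the gripper's body presses on something with over 40 N, if the wrist force passes 120 N, or if a joint passes its speed limit or range.

## Working session

There is one attempt and no reset: what is moved stays moved. The work goes in short steps, Python scripts to look and compute and a shell command to move; the robot and the scene stay as the last step left them, time stands still between calls to the robot, and variables do not carry over. Pictures are saved under pics/ and viewed, about 8 in all and at most 12, crops included, and the job is handed in when it is done.

```bash
mkdir -p pics; python3 - <<'E'
from workcell import ctrl
import cv2
o=ctrl.get_obs();print(o)
for n in("scene","top"):
    print(n,ctrl.camera_info(n));cv2.imwrite(f"pics/{n}0.png",ctrl.get_image(n)[...,::-1])
E
```

```text
{'t': 0.0, 'qpos': array([ 1.18701998e+00,  4.23829472e-01,  1.63066316e+00,  3.75051685e-05,
        1.08860749e+00, -1.90257545e-02]), 'qvel': array([ 6.46507944e-04, -8.93379505e-05,  1.16808464e-03,  4.69966319e-04,
       -1.59903265e-03, -6.47735924e-04]), 'joint_torque': array([-1.06396954e-03, -5.44604874e+01, -2.73660189e+01,  6.41275733e-02,
        2.27510557e-02, -8.49662433e-05]), 'ee_pos': array([222.72517654, 583.38509765, 221.91934316]), 'orientation': array([-5.69744200e-01, -3.08915709e+00,  2.30938556e-03]), 'ft_force': array([ 0.44563052, -0.64248847,  0.84241183]), 'moment': array([ 0.00697829, -0.04546159,  0.05230792]), 'width': 87.7408284721813}
scene {'camera_matrix': array([[517.36727575,   0.        , 321.74568759],
       [  0.        , 517.36727575, 193.21816682],
       [  0.        ,   0.        ,   1.        ]]), 'k1': 0.05018265097892407, 'R': array([[-0.7357114 ,  0.6771235 , -0.0152482 ],
       [ 0.53497062,  0.56715711, -0.62621022],
       [-0.41537353, -0.46886733, -0.77950513]]), 't': array([ 365.50417488, -255.85715343, 1578.64503616])}
top {'camera_matrix': array([[441.9516474 ,   0.        , 315.78766843],
       [  0.        , 441.9516474 , 203.95021574],
       [  0.        ,   0.        ,   1.        ]]), 'k1': -0.1128747157124931, 'R': array([[ 0.01014574, -0.99990908, -0.00888258],
       [-0.99531195, -0.00924385, -0.09627393],
       [ 0.09618306,  0.00981771, -0.99531524]]), 't': array([  74.13008973,  555.49552176, 1336.44699965])}
```

View pics/scene0.png

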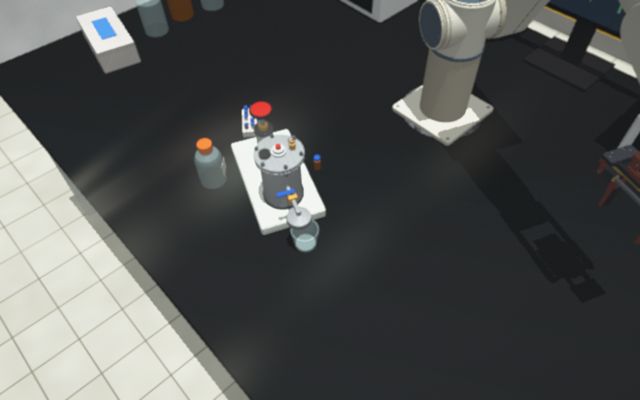

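View pics/top0.png

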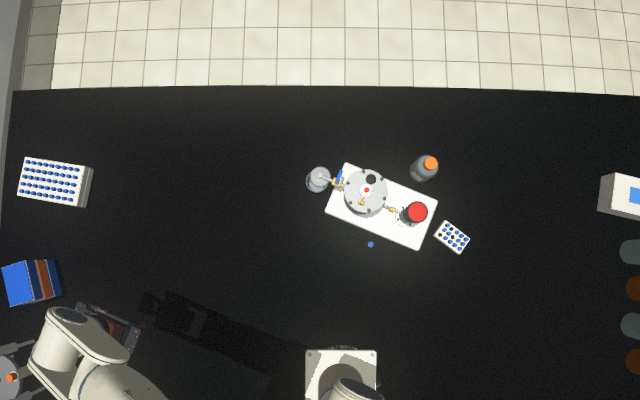

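The pictures show the red knob at about (418,212) in top and (261,109) in scene. The pin is at (366,190) in top and (278,147) in scene. The vial rack is at (452,237), the bottle at (425,168), the amber vial at (370,244) and the beaker at (318,180), all in top. Next I'll find the red centroids and convert them to positions.

```bash
cat > h.py <<'E'
import numpy as np,cv2
from scipy.optimize import least_squares
def proj(I,X,R=None,t=None):
    R=I["R"] if R is None else R; t=I["t"] if t is None else t
    c=R@X+t;s=c[:2]/c[2];s=s*(1+I["k1"]*(s@s));K=I["camera_matrix"]
    return np.array([K[0,0]*s[0]+K[0,2],K[1,1]*s[1]+K[1,2]])
def onplane(I,uv,z):
    return least_squares(lambda p:proj(I,np.array([p[0],p[1],z]))-uv,[500,-100]).x
def red(img,c,r):
    h=cv2.cvtColor(img,cv2.COLOR_RGB2HSV);m=((h[...,0]<6)|(h[...,0]>174))&(h[...,1]>150)&(h[...,2]>80)
    v,u=np.nonzero(m);k=np.hypot(u-c[0],v-c[1])<r
    return np.array([u[k].mean(),v[k].mean()]),k.sum()
E
python3 - <<'E'
from h import *
T=__import__("workcell").ctrl
for n,k,p in(("top",(418,212),(366,190)),("scene",(261,109),(278,147))):
    I=T.camera_info(n);g=cv2.imread(f"pics/{n}0.png")[...,::-1].copy()
    c,m=red(g,k,16);print(n,"knob",c,m,onplane(I,c,199.5))
    c,m=red(g,p,8);print(n,"pin",c,m,onplane(I,c,208))
    if n=="top":
        for nm,uv,z in(("rack",(452,237),42),("bottle",(431,163),138),("amber",(370,244),44),("beaker",(319,178),60)):print(nm,onplane(I,np.array(uv),z))
    x,y=k;cv2.imwrite(f"pics/c_{n}.png",cv2.resize(g[y-60:y+70,x-110:x+70],None,fx=4,fy=4,interpolation=2)[...,::-1])
E
```

```text
top knob [417.09473684 211.4245614 ] 285 [ 520.35944383 -195.89587939]
top pin [366.38461538 189.61538462] 13 [577.18668929 -57.67748366]
rack [ 455.69379285 -337.99252401]
bottle [ 665.50168252 -251.91580886]
amber [432.92549086 -85.87770789]
beaker [630.62506848  70.27202685]
scene knob [260.359375 108.5     ] 256 [ 522.08652715 -194.96475626]
scene pin [277.8 146. ] 10 [578.00561023 -57.95398452]
```

View pics/c_top.png

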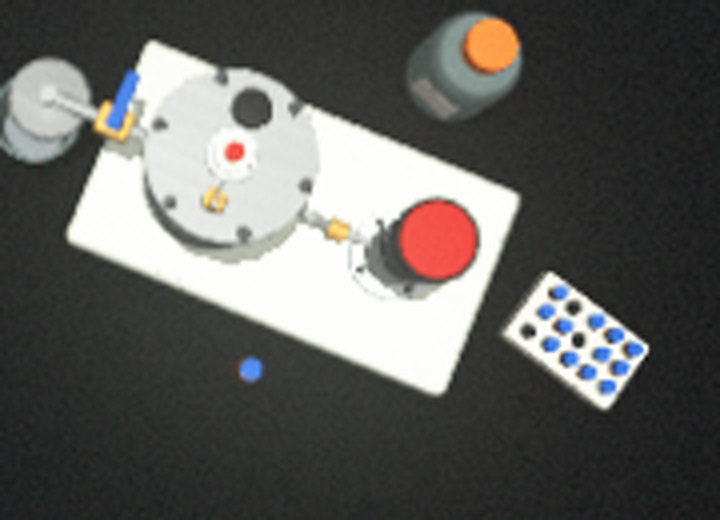

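Both cameras put the knob at about (521,-195.5), and the knob-to-pin distance is 149 mm as expected. I'll raise the tool to z≈300, close the fingers, go over the knob and spin about +91° so the gripper body lies crosswise to the pin.

```bash
python3 -m inch '[{"xyz":[-2,-2,-4],"spin":4},{"xyz":[-4,-4.5,-8],"spin":12},{"xyz":[-7,-8,-8],"spin":20},{"xyz":[-10.5,-11.7,-8],"spin":28},{"xyz":[-14,-15.6,-8],"spin":36},{"xyz":[-17.3,-19.3,-8],"spin":44},{"xyz":[-20.6,-23,-8],"spin":52},{"xyz":[-24,-26.8,-8],"spin":60},{"xyz":[-27.3,-30.5,-8],"spin":68},{"xyz":[-30.6,-34.2,-8],"spin":76},{"xyz":[-34,-38,-8],"spin":84},{"xyz":[-37.3,-41.6,-8],"spin":91},{"xyz":[-40.6,-45.3,-8],"spin":91},{"xyz":[-44,-49.1,-8],"spin":91},{"xyz":[-47.3,-52.8,-8],"spin":91},{"xyz":[-50.6,-56.5,-8],"spin":91},{"xyz":[-53.5,-59.7,-8],"spin":91},{"xyz":[-55.6,-62.1,-8],"spin":91},{"xyz":[-55.6,-62.1,-8],"spin":91},{"xyz":[-55.6,-62.1,-8],"spin":91}]' 1
python3 - <<'E'
from h import *
from workcell import ctrl
from scipy.spatial.transform import Rotation as Ro
o=ctrl.get_obs();g=ctrl.get_image("wrist");cv2.imwrite("pics/w1.png",g[...,::-1])
I=ctrl.camera_info("wrist");A=Ro.from_rotvec(o["orientation"]).as_matrix();H=I["hand_eye"]
R=(A@H[:3,:3]).T;t=-R@(A@H[:3,3]+o["ee_pos"]);J=dict(I,R=R,t=t)
print(o["t"],o["ee_pos"],o["ft_force"],o["width"],A.round(3).tolist())
print("knob pred px",proj(J,np.array([521,-195.5,200.5])))
g2,m=red(g,proj(J,np.array([521,-195.5,200.5])),120);p=onplane(J,g2,200);print(g2,m,p,"tool shift",A.T@(np.r_[p,200]-o["ee_pos"]))
E
```

```text
t: 2.1
ee_pos: [520.2, -195.1, 302.1]
orientation: [-2.604, -1.757, 0.003]
ft_force: [0.9, 0.5, -0.0]
width: 0.5
2.1 [ 520.15458199 -195.14396658  302.09603957] [ 0.85011837  0.47009072 -0.04531695] 0.5085484408968848 [[0.374, 0.927, -0.002], [0.927, -0.374, -0.0], [-0.001, -0.002, -1.0]]
knob pred px [325.59156894 204.26924598]
[323.56967615 209.69872424] 2038 [ 517.82156781 -199.19202615] tool shift [ -4.51345867  -0.47691113 102.10206797]
```

View pics/w1.png

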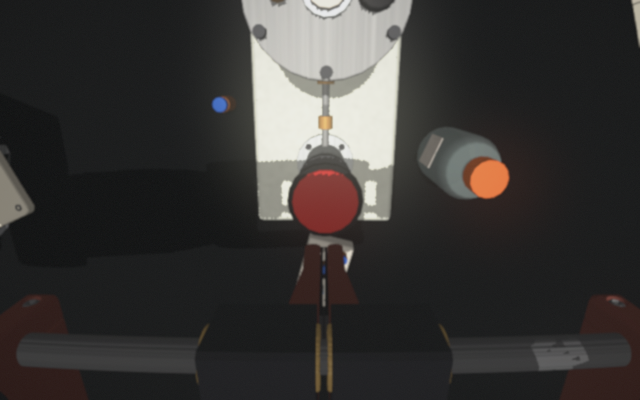

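The wrist view shows the knob disc centred near (325,201), about 3 px from the prediction, so the alignment is within 2 mm. The first press will be gentle.

```bash
python3 -m inch '[{"xyz":[0.1,0.1,4],"spin":0},{"xyz":[0.1,0.1,8],"spin":0},{"xyz":[0.1,0.1,9.8],"spin":0},{"xyz":[0.1,0.1,10.8],"spin":0},{"xyz":[0.1,0.1,11.8],"spin":0},{"xyz":[0.1,0.1,12.6],"spin":0},{"xyz":[0.1,0.1,13],"spin":0},{"xyz":[0.1,0.1,13],"spin":0},{"xyz":[0.1,0.1,13],"spin":0}]'
```

```text
t: 3.05
ee_pos: [519.6, -191.9, 173.5]
orientation: [-2.599, -1.758, 0.005]
ft_force: [-8.3, 5.0, 11.4]
width: 0.2
```

```bash
python3 -m inch '[{"xyz":[0,0,0.25],"spin":0},{"xyz":[0,0,0.4],"spin":0},{"xyz":[0,0,0.4],"spin":0}]'; python3 -m inch '[{"xyz":[0,0,-2],"spin":0},{"xyz":[0,0,-4],"spin":0},{"xyz":[0,0,-4],"spin":0},{"xyz":[0,0,-4],"spin":0},{"xyz":[0,0,-4],"spin":0},{"xyz":[0,0,-4],"spin":0}]'
python3 - <<'E'
from h import *
from workcell import ctrl
g=ctrl.get_image("scene");cv2.imwrite("pics/s1.png",cv2.resize(g[70:190,200:340],None,fx=5,fy=5,interpolation=2)[...,::-1])
E
```

```text
t: 3.35
ee_pos: [519.6, -191.7, 171.6]
orientation: [-2.599, -1.761, 0.005]
ft_force: [-6.3, -2.6, 12.5]
width: 0.4
t: 3.95
ee_pos: [519.2, -191.2, 210.7]
orientation: [-2.598, -1.761, 0.007]
ft_force: [0.1, 0.3, 0.5]
width: 0.3
```

View pics/s1.png

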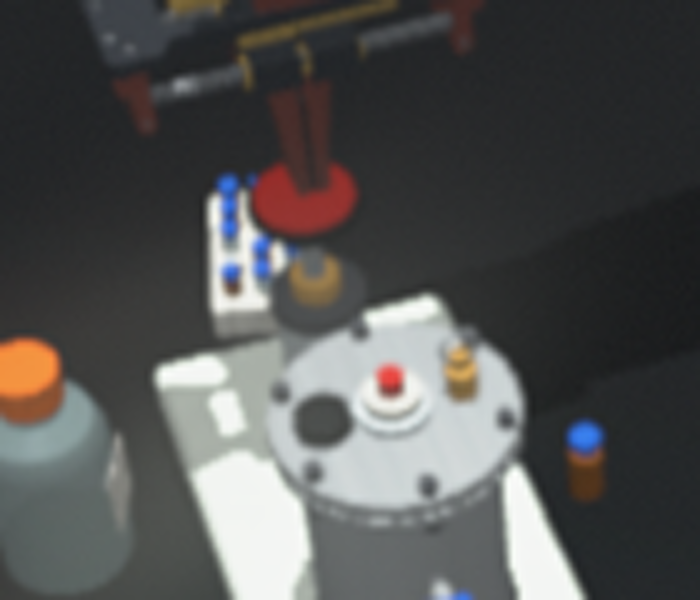

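The scene picture shows the closed fingers over the red pad, the pin barely out at (390,380), and the rack, bottle and amber vial untouched. The stroke reached about 29 mm. I'll shift back 3.5 mm for the drift and continue.

```bash
python3 -m inch '[{"xyz":[-0.35,0,0.5],"spin":0},{"xyz":[-0.35,0,1.5],"spin":0},{"xyz":[-0.35,0,2.7],"spin":0},{"xyz":[-0.35,0,3.7],"spin":0},{"xyz":[-0.35,0,4.1],"spin":0},{"xyz":[-0.35,0,4.1],"spin":0},{"xyz":[-0.35,0,4.1],"spin":0}]'; python3 -m inch '[{"xyz":[0,0,-2],"spin":0},{"xyz":[0,0,-4],"spin":0},{"xyz":[0,0,-4],"spin":0},{"xyz":[0,0,-4],"spin":0},{"xyz":[0,0,-4],"spin":0},{"xyz":[0,0,-4],"spin":0}]'
```

```text
t: 4.7
ee_pos: [518.1, -195.1, 170.8]
orientation: [-2.599, -1.761, 0.006]
ft_force: [-3.4, 0.8, 16.8]
width: 0.5
t: 5.3
ee_pos: [517.5, -194.8, 209.4]
orientation: [-2.597, -1.76, 0.008]
ft_force: [0.3, 0.2, 0.7]
width: 0.4
```

```bash
python3 -m inch '[{"xyz":[0,0.3,0.5],"spin":0},{"xyz":[0,0.3,1.5],"spin":0},{"xyz":[0,0.3,2.7],"spin":0},{"xyz":[0,0.3,3.6],"spin":0},{"xyz":[0,0.3,3.95],"spin":0},{"xyz":[0,0.3,3.95],"spin":0},{"xyz":[0,0.3,3.95],"spin":0}]'; python3 -m inch '[{"xyz":[0,0,-2],"spin":0},{"xyz":[0,0,-4],"spin":0},{"xyz":[0,0,-4],"spin":0},{"xyz":[0,0,-4],"spin":0},{"xyz":[0,0,-4],"spin":0},{"xyz":[0,0,-4],"spin":0}]';  python3 -m inch '[{"xyz":[0,0,0.5],"spin":0},{"xyz":[0,0,1.5],"spin":0},{"xyz":[0,0,2.7],"spin":0},{"xyz":[0,0,3.6],"spin":0},{"xyz":[0,0,4.05],"spin":0},{"xyz":[0,0,4.05],"spin":0},{"xyz":[0,0,4.05],"spin":0}]'; python3 -m inch '[{"xyz":[0,0,-2],"spin":0},{"xyz":[0,0,-4],"spin":0},{"xyz":[0,0,-4],"spin":0},{"xyz":[0,0,-4],"spin":0},{"xyz":[0,0,-4],"spin":0},{"xyz":[0,0,-4],"spin":0}]'
```

```text
t: 6.0
ee_pos: [521.0, -196.3, 170.8]
orientation: [-2.599, -1.761, 0.006]
ft_force: [-2.7, 0.9, 14.5]
width: 0.5
t: 6.6
ee_pos: [520.5, -195.9, 209.4]
orientation: [-2.597, -1.76, 0.008]
ft_force: [0.3, 0.1, -1.1]
width: 0.8
t: 7.3
ee_pos: [520.7, -196.1, 170.7]
orientation: [-2.598, -1.761, 0.007]
ft_force: [-6.1, 1.4, 23.5]
width: 0.1
t: 7.9
ee_pos: [520.2, -195.8, 209.3]
orientation: [-2.597, -1.76, 0.009]
ft_force: [0.4, 0.6, 0.3]
width: 0.4
```

```bash
python3 -m inch '[{"xyz":[0,0,0.5],"spin":0},{"xyz":[0,0,1.5],"spin":0},{"xyz":[0,0,2.7],"spin":0},{"xyz":[0,0,3.6],"spin":0},{"xyz":[0,0,3.95],"spin":0},{"xyz":[0,0,3.95],"spin":0},{"xyz":[0,0,3.95],"spin":0}]'; python3 -m inch '[{"xyz":[0,0,-2],"spin":0},{"xyz":[0,0,-4],"spin":0},{"xyz":[0,0,-4],"spin":0},{"xyz":[0,0,-4],"spin":0},{"xyz":[0,0,-4],"spin":0},{"xyz":[0,0,-4],"spin":0}]';  python3 -m inch '[{"xyz":[0,0,0.5],"spin":0},{"xyz":[0,0,1.5],"spin":0},{"xyz":[0,0,2.7],"spin":0},{"xyz":[0,0,3.6],"spin":0},{"xyz":[0,0,3.95],"spin":0},{"xyz":[0,0,3.95],"spin":0},{"xyz":[0,0,3.95],"spin":0}]'; python3 -m inch '[{"xyz":[0,0,-2],"spin":0},{"xyz":[0,0,-4],"spin":0},{"xyz":[0,0,-4],"spin":0},{"xyz":[0,0,-4],"spin":0},{"xyz":[0,0,-4],"spin":0},{"xyz":[0,0,-4],"spin":0}]'
python3 - <<'E'
from h import *
from workcell import ctrl
g=ctrl.get_image("scene");cv2.imwrite("pics/s2.png",cv2.resize(g[100:190,220:340],None,fx=6,fy=6,interpolation=2)[...,::-1])
I=ctrl.camera_info("scene")
for z in(205,213,227,230):print(z,(proj(I,np.array([577.6,-57.8,z]))-[220,100])*6)
E
```

```text
t: 8.6
ee_pos: [520.3, -195.9, 170.8]
orientation: [-2.597, -1.76, 0.008]
ft_force: [-4.8, 1.9, 16.1]
width: 0.3
t: 9.2
ee_pos: [519.9, -195.6, 209.4]
orientation: [-2.596, -1.759, 0.01]
ft_force: [0.1, -0.8, 0.3]
width: 0.2
t: 9.9
ee_pos: [520.1, -195.7, 170.8]
orientation: [-2.597, -1.759, 0.009]
ft_force: [-3.1, 1.6, 15.6]
width: 0.6
t: 10.5
ee_pos: [519.6, -195.5, 209.4]
orientation: [-2.595, -1.758, 0.011]
ft_force: [0.1, -0.3, -0.4]
width: 0.4
205 [348.49250773 281.08257044]
213 [346.80249601 266.65127832]
227 [343.80048509 241.02714746]
230 [343.14969932 235.47404063]
```

View pics/s2.png

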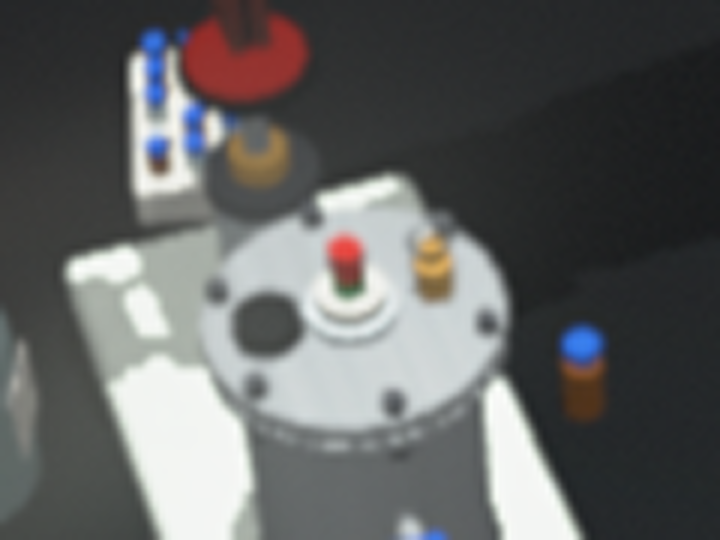

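The pin's tip is now at about (345,245), with a sliver of green at (348,288), so it isn't fully out yet. Extra strokes only blow off, so I'll do three more.

```bash
python3 -m inch '[{"xyz":[0,0.1,0.5],"spin":0},{"xyz":[0,0.1,1.5],"spin":0},{"xyz":[0,0.1,2.7],"spin":0},{"xyz":[0,0.1,3.6],"spin":0},{"xyz":[0,0.1,3.95],"spin":0},{"xyz":[0,0.1,3.95],"spin":0},{"xyz":[0,0.1,3.95],"spin":0}]'; python3 -m inch '[{"xyz":[0,0,-2],"spin":0},{"xyz":[0,0,-4],"spin":0},{"xyz":[0,0,-4],"spin":0},{"xyz":[0,0,-4],"spin":0},{"xyz":[0,0,-4],"spin":0},{"xyz":[0,0,-4],"spin":0}]';  python3 -m inch '[{"xyz":[0,0,0.5],"spin":0},{"xyz":[0,0,1.5],"spin":0},{"xyz":[0,0,2.7],"spin":0},{"xyz":[0,0,3.6],"spin":0},{"xyz":[0,0,3.95],"spin":0},{"xyz":[0,0,3.95],"spin":0},{"xyz":[0,0,3.95],"spin":0}]'; python3 -m inch '[{"xyz":[0,0,-2],"spin":0},{"xyz":[0,0,-4],"spin":0},{"xyz":[0,0,-4],"spin":0},{"xyz":[0,0,-4],"spin":0},{"xyz":[0,0,-4],"spin":0},{"xyz":[0,0,-4],"spin":0}]'; python3 -m inch '[{"xyz":[0,0,0.5],"spin":0},{"xyz":[0,0,1.5],"spin":0},{"xyz":[0,0,2.7],"spin":0},{"xyz":[0,0,3.6],"spin":0},{"xyz":[0,0,3.95],"spin":0},{"xyz":[0,0,3.95],"spin":0},{"xyz":[0,0,3.95],"spin":0}]'; python3 -m inch '[{"xyz":[0,0,-2],"spin":0},{"xyz":[0,0,-4],"spin":0},{"xyz":[0,0,-6],"spin":0},{"xyz":[0,0,-9],"spin":0},{"xyz":[0,0,-11],"spin":0},{"xyz":[0,0,-11],"spin":0},{"xyz":[0,0,-11],"spin":0}]'
python3 - <<'E'
from h import *
from workcell import ctrl
g=ctrl.get_image("scene");cv2.imwrite("pics/s3.png",cv2.resize(g[90:190,220:340],None,fx=6,fy=6,interpolation=2)[...,::-1])
I=ctrl.camera_info("scene")
a=cv2.imread("pics/scene0.png")[...,::-1].copy()
print("knob",red(a,(261,109),16),red(g,(261,109),16))
E
```

```text
t: 11.25
ee_pos: [521.1, -196.1, 170.9]
orientation: [-2.597, -1.759, 0.009]
ft_force: [-2.4, 0.7, 12.2]
width: 0.1
t: 11.85
ee_pos: [520.7, -195.9, 209.6]
orientation: [-2.595, -1.759, 0.011]
ft_force: [-0.4, -0.4, 0.0]
width: 0.3
t: 12.55
ee_pos: [520.9, -195.9, 170.8]
orientation: [-2.596, -1.759, 0.009]
ft_force: [-2.5, 0.8, 13.3]
width: 0.1
t: 13.15
ee_pos: [520.5, -195.7, 209.4]
orientation: [-2.594, -1.758, 0.011]
ft_force: [-0.1, -0.2, -1.3]
width: 0.5
t: 13.85
ee_pos: [520.6, -195.8, 170.8]
orientation: [-2.595, -1.759, 0.01]
ft_force: [-4.1, 1.7, 13.9]
width: 0.3
t: 14.55
ee_pos: [521.3, -195.8, 279.7]
orientation: [-2.595, -1.758, 0.011]
ft_force: [-1.3, 0.2, -0.8]
width: 0.4
knob (array([260.359375, 108.5     ]), np.int64(256)) (array([260.29310345, 108.63362069]), np.int64(232))
```

View pics/s3.png

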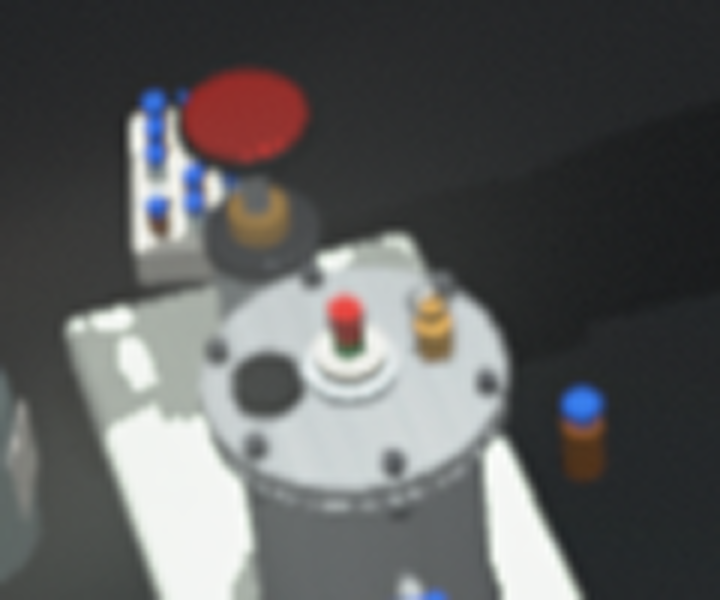

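The crop starts 10 rows higher, so the tip (345,305) is where it was after stroke 6, which suggests it has saturated. I'll check that numerically, add one more stroke, and look closely at the band and all the bystanders.

```bash
python3 -m inch '[{"xyz":[0,0,4],"spin":0},{"xyz":[0,0,7.6],"spin":0},{"xyz":[0,0,8.6],"spin":0},{"xyz":[0,0,9.7],"spin":0},{"xyz":[0,0,10.7],"spin":0},{"xyz":[0,0,11],"spin":0},{"xyz":[0,0,11],"spin":0},{"xyz":[0,0,11],"spin":0}]'; python3 -m inch '[{"xyz":[0,0,-2],"spin":0},{"xyz":[0,0,-4],"spin":0},{"xyz":[0,0,-6],"spin":0},{"xyz":[0,0,-10],"spin":0},{"xyz":[0,0,-14],"spin":0},{"xyz":[0,0,-14],"spin":0},{"xyz":[0,0,-14],"spin":0},{"xyz":[0,0,-14],"spin":0},{"xyz":[0,0,-14],"spin":0}]'
python3 - <<'E'
from h import *
from workcell import ctrl
g=np.mean([ctrl.get_image("scene").astype(float) for _ in range(8)],0).astype(np.uint8)
t=ctrl.get_image("top");o=ctrl.get_obs()
I=ctrl.camera_info("scene")
for z in(205,213,227):print(z,proj(I,np.array([577.6,-57.8,z])),(proj(I,np.array([577.6,-57.8,z]))-[262,128])*20)
def prof(im): 
    c=im[132:154,276:280].astype(float).mean(1); return (c[:,0]-c[:,1]).round().astype(int)
b=cv2.imread("pics/s2.png")[...,::-1];b=cv2.resize(b,(120,90),interpolation=cv2.INTER_AREA);B=np.zeros_like(g);B[100:190,220:340]=b
d=cv2.imread("pics/s3.png")[...,::-1];d=cv2.resize(d,(120,100),interpolation=cv2.INTER_AREA);D=np.zeros_like(g);D[90:190,220:340]=d
print(prof(B));print(prof(D));print(prof(g))
a=cv2.imread("pics/scene0.png")[...,::-1].copy();print("start",prof(a));print("knob",red(a,(261,109),16),red(g,(261,109),16),o["t"],o["ft_force"],o["ee_pos"])
c=cv2.resize(g[128:158,262:292],None,fx=20,fy=20,interpolation=cv2.INTER_CUBIC)
cv2.imwrite("pics/s4.png",c[...,::-1])
a=cv2.imread("pics/top0.png")[...,::-1];f=np.hstack([a[130:270,290:490],t[130:270,290:490]]);cv2.imwrite("pics/t4.png",cv2.resize(f,None,fx=2,fy=2)[...,::-1])
E
```

```text
t: 15.4
ee_pos: [517.7, -194.6, 170.7]
orientation: [-2.59, -1.755, 0.016]
ft_force: [-12.1, 4.6, 22.4]
width: 0.2
t: 16.3
ee_pos: [519.0, -194.9, 309.0]
orientation: [-2.588, -1.754, 0.019]
ft_force: [-0.4, 0.5, -0.4]
width: 0.4
205 [278.08208462 146.84709507] [321.64169242 376.94190146]
213 [277.800416   144.44187972] [316.00832004 328.8375944 ]
227 [277.30008085 140.17119124] [306.00161698 243.42382487]
[ -5  -4  -5  -6  -8  -6  17  68 126 149 138  98  66  54  40   7 -23 -19
  -6  -2  -2  -5]
[ -7  -6  -6  -8  -8  -6  17  68 126 149 138  99  66  54  40   7 -22 -18
  -6  -2  -1  -4]
[ -7  -7  -8  -8  -8  -5  18  74 132 150 139  98  65  55  41   7 -24 -18
  -6  -1  -2  -4]
start [ -4  -3  -5  -6  -8  -8  -7  -7  -7  -8  -2  34 100 141 146 124  58  21
   4   0  -2  -3]
knob (array([260.359375, 108.5     ]), np.int64(256)) (array([260.3220339 , 108.76271186]), np.int64(236)) 16.75 [-0.58152547  0.59518915  0.56822177] [ 519.86460492 -195.20076183  310.57427618]
```

View pics/s4.png

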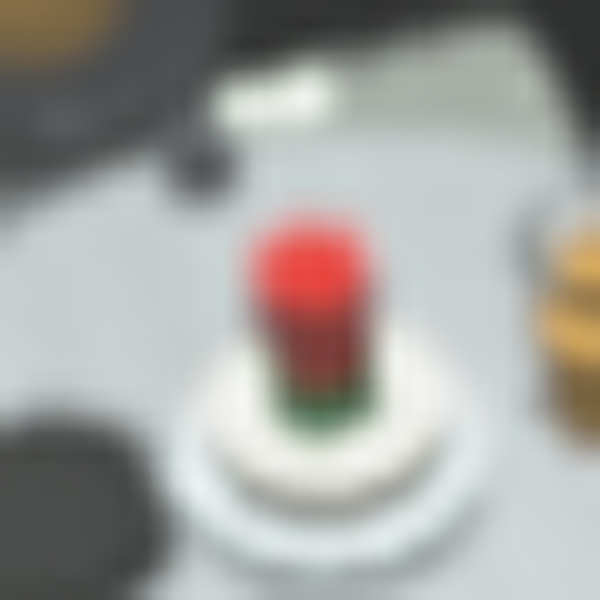

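View pics/t4.png

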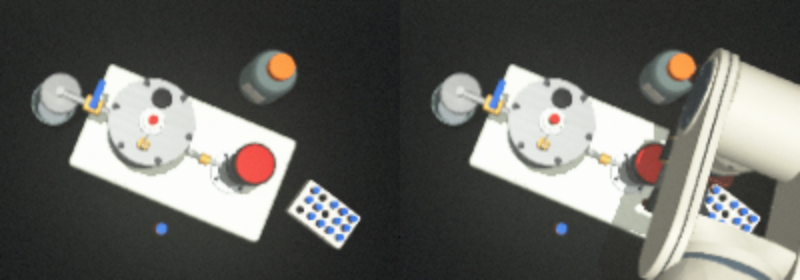

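The pin's profile has stayed the same through strokes 6–10. Its green band shows in full, about 45 px at 6 px/mm, so about 8 mm. The knob is up, nothing touches the gripper, and the bystanders stand as before. I'm handing it in.

```bash
python3 -c "
from workcell import ctrl
print(ctrl.close_job())"
```

```text
the job is handed in; nothing more can be done
None
```

I pressed the plunger ten times with the closed fingertips. Each stroke went to about 170.8 mm above the bench (the first to 171.6 mm), and I let the plunger spring fully up between strokes. The job was handed in at about 16.8 s.

**Pin:** it rose about 17 mm from where it started. Its image then stayed the same from stroke 6 through stroke 10, so it is at its end of travel. About 7.5 mm of green band measures as showing, which matches the full 8 mm within the picture's resolution.

**Plunger:** the knob's image is within 0.3 px of its starting position, which is less than 1 mm by my estimate, so the plunger is back up.

**Forces:** the highest vertical force I read was about 23.5 N, measured at the end of each move, so brief peaks between readings were not seen. The gripper ended about 110 mm above the knob with no contact.

**Bystanders:** the beaker, amber vial and bottle look unmoved in the top view. The arm partly hid the rack in that last view, but the visible part is in place, and the scene crops after strokes 6 and 9 show it in the same place. None of these checks failed or disagreed.

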